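Pack, lid and send off a tote of books

TASK

Pack all the small orange books into the blue tote on the roller track, lying flat, then put the white lid on and press it down firmly over both ends until it sits flush on the rim all round. Then push the closed tote along the rollers into the yellow bay until it is up against the end stop, and press the green button fully down. Leave the other things on the bench where they are.

Things in the scene. Friction and masses are not known exactly. Their poses are not given: they have to be found in the camera images.
- book1_c (a point): centre of a small orange hardback with a yellow spine, 110 (its x) x 60 (its y) x 24 mm thick (its z), about 0.11 kg, starting flat on the bench, its long side roughly along world x. May be absent.
- book2_c (a point): centre of a small orange hardback with a yellow spine, 110 (its x) x 60 (its y) x 24 mm thick (its z), about 0.11 kg, starting flat on the bench, its long side roughly along world x. May be absent.
- book3_c (a point): centre of a small orange hardback with a yellow spine, 110 (its x) x 60 (its y) x 24 mm thick (its z), about 0.11 kg, starting flat on the bench, its long side roughly along world x. May be absent.
- book4_c (a point): centre of a small orange hardback with a yellow spine, 110 (its x) x 60 (its y) x 24 mm thick (its z), about 0.11 kg, starting flat on the bench, its long side roughly along world x. May be absent.
- tote: open blue tote on the roller track, loose, 0.4 kg. Origin: centre of its underside, z up. Outside 144 (x) x 234 (y) x 73 mm high; inside 136 x 210 mm, floor 5 mm above the underside, 68 mm deep. Long walls 4 mm thick, end walls (+y, -y) 12 mm. Books fit two side by side, long sides along its x, centres at y = +-48 mm (finger room beside them), and two layers deep
- snap_l (a joint): travel of the yellow snap strip on top of the tote's +y end wall (80 mm long in x, 8 mm wide), m: 0 raised, 10 mm proud of the rim; 0.010 fully down, level with the rim. It slides stiffly at about 8 N and stays where it is left; the lid's weight alone does not move it
- snap_r (a joint): the same for the -y end wall
- lid_grip (a point): centre of the lid's black handle bar, 90 (x) x 24 (y) x 30 mm high; z up. The white plate's upper face is 15 mm below this point, the lid's underside (the grey plug it rests on) 37 mm below. Set on the tote it rests 10 mm too high on the snap strips (this point 104 mm above the tote's underside); pressed flush on the rim at both ends, 94 mm
- lid_end_l (a point): press spot on the upper face of the lid's plate near its +y end, on a yellow patch, 95 mm from the lid's centre
- lid_end_r (a point): the same near the lid's -y end
- bay (a point): where the centre of the tote's underside is when it stands in the bay against the yellow end stop; +y points along the track to the stop. Fixed track: free-turning rollers, tops 34 mm above the bench (this point's height); side rails 55 mm high, 5 mm play. The tote starts about 320 mm short, its y along the track, its -y end open for pushing (2 to 4 N); it stops by itself
- ready (a joint): travel of the green push button, m: 0 up, 0.006 fully down; spring-loaded, about 5 N
- ready_top (a point): middle of the top of the green button, 36 mm wide, on the grey console behind the end stop
- blue_book: larger blue book, 150 x 105 x 26 mm, not part of the order; leave alone
- mug: white mug, 90 mm high; leave alone
- marker: black marker pen, 135 mm, lying on the bench; leave alone
- stamp: wooden hand stamp, 60 x 35 x 72 mm; leave alone
- lid: the loose lid, 0.25 kg: white plate 150 (x) x 238 (y) x 6 mm over a grey plug 126 x 200 x 16 mm that goes inside the tote with 5 mm play all round; long side along the tote's, either way round. Origin: middle of the plug's underside. Starts resting on its plug on the bench
Mind the look-alikes: they are no part of the job. Leave any purple look-alike of the part that bears book3_c alone.

How it is judged:
By the outcome, as a careful person would: the job done as asked, in the order asked, and still so for the second after the job is handed in, with the robot touching nothing.
Of book1, book2, book3, book4 only 3 to 4 are there at a start; the rules pass over those that are not, and their reading is None.
At some moment in a run one of book1, book2, book3, book4, lid may be knocked a few centimetres aside while the robot is not near it.
Once in a run the grip may slacken for a moment while it holds something.
It also fails if it takes over 208 s, if anything falls off the work surface, if the arm or the gripper's body presses on something with over 40 N, if the wrist force passes 120 N, or if a joint passes its speed limit or range.

ROBOT

A 6-joint arm with a two-finger parallel gripper is mounted at the origin on the work surface. World frame = base frame: x ahead of the robot, y to its left, z up, the work surface at z = 0. Lengths are in m, angles in rad, forces in N, time in s.
With the tool pointing down it reaches from about 0.3 to 0.875 m from the base axis. Payload 6.4 kg.
Tool frame: the origin (TCP) lies midway between the tips of the shut fingers; the grasp point (between the pads) lies 19 mm behind it; z points along the fingers, y is the line along which they close (so a half turn about z gives the same grasp; the last joint's range is limited). The gripper opens to 85 mm and grips with 20 to 120 N. Pads are 22 mm wide; open, the fingers measure 114 mm over their backs; the gripper's body (76 mm by 85 mm) begins 54 mm behind the grasp point. The pads swing forward as they close: fully open they stand 13 mm farther back than shut.
Start: joints at [1.097, 0.181, 1.607, -0, 1.354, -0.206], TCP at [0.152, 0.555, 0.199] pointing down, gripper open.
Joint ranges: [-2.99, 2.99], [-0.89, 2.07], [0.3, 2.58], [-1.14, 4.28], [0, 2.63], [-3.12, 3.12]. Speed limits (rad/s): [2.57, 2.57, 3.01, 3.14, 3.14, 3.14].

INTERFACE

Orientations are given as a unit quaternion [w, x, y, z].
In Python, from bench import status, camera, ctrl gives the robot as it stands. The module is installed in compiled form; this text tells all that it offers.
- The arm moves only by the shell command python3 -m handwheel 'ROWS'. ROWS is JSON, a list that holds one entry, the list of rows, each a list of 7 numbers: the opening, from -1 (shut) to 1 (fully open), then the shift along the tool's x, y, z in cm, then the turn, a rotation vector about the tool's x, y, z in degrees. A call has 1 to 10 rows; each row is the pose to reach, as a shift and turn from the pose commanded when the call began, along the tool's axes at that moment; what a row does not reach only later rows make up. A row lasts 1/8 s, in which the tool goes at most 62.5 mm and 10.7 degrees, less where a joint would pass 70% of its speed; a pose out of reach is approached as far as the arm can. A call with a gripper value outside its range is refused whole. The fingers move at their own pace and stop on an object; the grip force is fixed at half the most. Time passes only in rows, so rows that repeat a pose let the fingers close. It gives the time, the measured TCP pose, the force, the opening and the grip force at its end, in the units of the state.
- status.get_obs(): the state, without advancing time (a new reading comes with each control period).
- camera(name): name is "scene" or "top" or "wrist"; returns a dict with "frame" (400x640x3 uint8, blue, green, red), "depth" (400x640 float32, m along the optical axis (not along the pixel's ray), 0 where there is no reading), "fx", "fy", "cx", "cy" (pixels), "extrinsics" (4x4, takes a point from camera to world coordinates); the wrist camera has in their place "hand_eye" (4x4, takes a point from camera to tool coordinates, whose origin is the TCP and whose axes are the flange's). Camera axes: x right, y down, z forward; pixel columns grow to the right and rows downward; lengths in m; the calibration is good to about 2 mm. A picture is of the moment at which its call begins: read the wrist's pose just before it.
- ctrl.hand_in(): hands the job in; it is judged then, once.
The state is a dict: "time_s": time; "q": joint angles; "dq": joint speeds; "joint_efforts": joint torques, N m; "eef_pos": TCP position; "eef_rot": TCP orientation; "wrist_force": force on the tool from outside, world axes, zero at the start; "torque": the same for the moment, N m; "opening": opening from 0.0 (shut) to 1.0 (fully open); "grasp_force": force on a finger pad.
Only numpy, scipy, OpenCV 4.12 (cv2) and the standard library are available. Lean on these libraries where they do the work, as an engineer would, in place of code of your own. Each camera call takes 0.05 s, during which the arm holds its last target. There are 200 camera calls.

## Working session

There is one attempt and no reset: what is moved stays moved. The work goes in short steps, Python scripts to look and compute and a shell command to move; the robot and the scene stay as the last step left them, time stands still between calls to the robot, and variables do not carry over. Pictures are saved under pics/ and viewed, at most 14 in all, crops included, and the job is handed in when it is done.

```bash
mkdir -p pics; cat > h.py <<'E'
import numpy as np,cv2
from bench import status,camera,ctrl
from scipy.spatial.transform import Rotation as R
def pose():
    o=status.get_obs();q=o["eef_rot"];T=np.eye(4)
    T[:3,:3]=R.from_quat([q[1],q[2],q[3],q[0]]).as_matrix();T[:3,3]=o["eef_pos"];return T
def cam(n):
    T=pose();c=camera(n);c["T"]=T@c["hand_eye"] if n=="wrist" else c["extrinsics"]
    np.save(f"/tmp/{n}.npy",c,allow_pickle=True);return c
def load(n): return np.load(f"/tmp/{n}.npy",allow_pickle=True).item()
def cloud(c):
    v,u=np.mgrid[0:400,0:640];d=c["depth"]
    P=np.stack([(u-c["cx"])/c["fx"]*d,(v-c["cy"])/c["fy"]*d,d],-1)
    return P@c["T"][:3,:3].T+c["T"][:3,3]
def rel(p,T=None):
    T=pose() if T is None else T
    return (T[:3,:3].T@(np.array(p)-T[:3,3])*100).round(2)
E
python3 - <<'E'
from h import *
for n in("scene","top"):
    c=cam(n);cv2.imwrite(f"pics/{n}0.png",c["frame"])
    print(n,c["T"].round(3).tolist(),c["fx"])
o=status.get_obs();print(o);print(pose().round(3))
E
```

```text
scene [[0.516, 0.732, -0.444, 1.01], [0.857, -0.436, 0.276, -0.328], [0.008, -0.523, -0.853, 1.184], [0.0, 0.0, 0.0, 1.0]] 448.23308029432775
top [[-0.023, -0.992, 0.121, 0.312], [-1.0, 0.022, -0.008, 0.015], [0.005, -0.121, -0.993, 1.197], [0.0, 0.0, 0.0, 1.0]] 373.0752973825013
{'time_s': 0.1, 'q': array([ 1.09666115e+00,  1.81456907e-01,  1.60791417e+00,  3.70997156e-06,
        1.35380080e+00, -2.06300227e-01]), 'dq': array([ 0.00073075, -0.0028013 , -0.00084335,  0.0002176 ,  0.00029813,
        0.00055284]), 'joint_efforts': array([ 1.09906581e-03, -4.45878124e+01, -3.52236414e+01, -1.71430670e-04,
        4.17706164e-03,  1.80205853e-05]), 'eef_pos': array([0.15189649, 0.55400528, 0.19807684]), 'eef_rot': array([-2.65195052e-04,  1.33517911e-01,  9.91046086e-01, -7.43749343e-04]), 'wrist_force': array([-0.09997493, -0.43410811, -0.02636898]), 'torque': array([ 0.02010506,  0.00399667, -0.00628145]), 'grasp_force': 0.0, 'opening': 1.001414618794258}
[[-0.964  0.265 -0.001  0.152]
 [ 0.265  0.964 -0.001  0.554]
 [ 0.    -0.002 -1.     0.198]
 [ 0.     0.     0.     1.   ]]
```

View pics/top0.png

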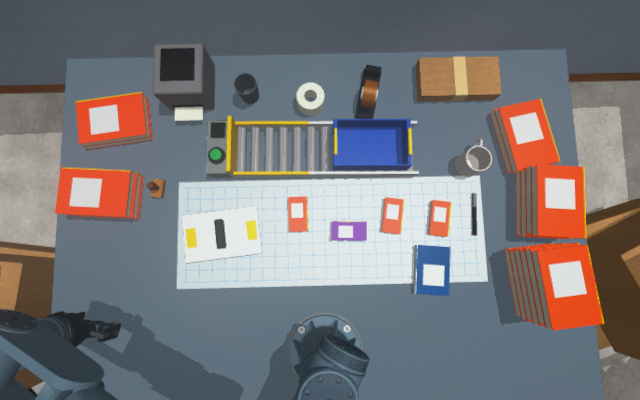

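View pics/scene0.png

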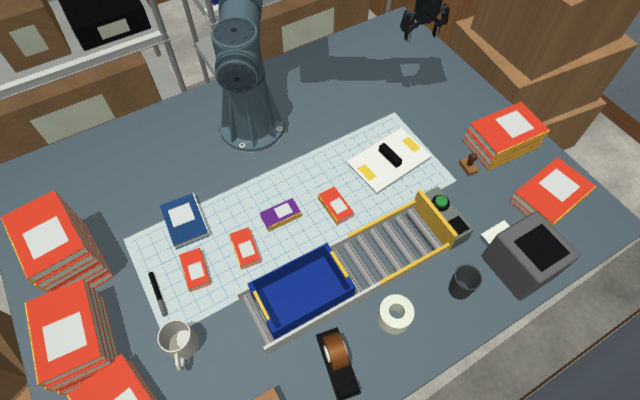

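The top view shows three small orange books at (298,214), (392,216) and (440,218). The purple look-alike is at (348,231), the lid at (221,235), the tote at (372,145) and the button at (216,155). Next I measure them.

```bash
python3 - <<'E'
from h import *
c=load("top");P=cloud(c);f=c["frame"].astype(int);b,g,r=f[...,0],f[...,1],f[...,2]
def rect(m,name):
    q=P[m];q2=(q[:,:2]*1000).astype(np.float32)
    (x,y),(w,h),a=cv2.minAreaRect(q2);print(name,len(q),"rect c",round(x),round(y),"wh",round(w),round(h),"ang",round(a,1),"z",np.percentile(q[:,2],[10,50,90]).round(3))
def box(x0,y0,x1,y1):
    m=np.zeros((400,640),bool);m[y0:y1,x0:x1]=1;return m&(c["depth"]>0)
for bx in((280,190,315,240),(375,190,411,240),(423,190,456,243)):
    z=P[...,2];m=box(*bx)&(z>.015)&(z<.04);rect(m,"book")
z=P[...,2]
rect(box(175,198,270,270)&(z>.017)&(z<.028),"lid plate")
rect(box(205,210,238,255)&(z>.04),"lid bar")
rect(box(205,143,228,166)&(g>r+40)&(g>b+40),"button")
rect(box(325,110,418,180)&(z>.1)&(z<.13),"tote rim")
rect(box(325,110,418,180)&(b>r+60)&(z>.09),"tote blue")
rect(box(325,110,350,180)&(r>b+80)&(z>.09),"snap L")
rect(box(400,110,418,180)&(r>b+80)&(z>.09),"snap R")
rect(box(225,110,236,180)&(r>b+80),"end stop")
E
```

```text
book 659 rect c 424 73 wh 110 60 ang 0.9 z [0.021 0.023 0.026]
book 667 rect c 412 -227 wh 61 110 ang 81.5 z [0.021 0.024 0.027]
book 676 rect c 400 -376 wh 62 110 ang 81.1 z [0.021 0.024 0.027]
lid plate 3262 rect c 366 315 wh 150 239 ang 6.1 z [0.019 0.021 0.024]
lid bar 245 rect c 366 314 wh 90 25 ang 6.5 z [0.047 0.05  0.054]
button 99 rect c 604 317 wh 34 32 ang 13.7 z [0.089 0.091 0.094]
tote rim 636 rect c 627 -158 wh 232 146 ang 88.6 z [0.104 0.107 0.116]
tote blue 388 rect c 628 -158 wh 232 145 ang 88.7 z [0.104 0.106 0.109]
snap L 52 rect c 630 -47 wh 3 79 ang 88.4 z [0.114 0.116 0.119]
snap R 80 rect c 625 -269 wh 9 75 ang 89.8 z [0.112 0.116 0.118]
end stop 277 rect c 646 277 wh 197 36 ang 5.0 z [0.069 0.104 0.107]
```

```bash
cat >> h.py <<'E'
def go(name,p,yaw=None):
    T=pose();s=""
    if yaw is not None:
        a=np.degrees(np.arctan2(T[1,1],T[0,1]));d=(yaw+90-a+90)%180-90;s=f" turn z {-d:.1f}"
    print(name,"shift",rel(p,T),s)
def tote(dx,dy,z,c=(.627,-.158),yaw=-1.3):
    a=np.radians(yaw);return [c[0]+np.cos(a)*dx-np.sin(a)*dy,c[1]+np.sin(a)*dx+np.cos(a)*dy,z]
E
python3 -c "
from h import *
go('b1',[.424,.073,.12],.9)"
```

```text
b1 shift [-38.97 -39.17   7.86]  turn z -16.2
```

```bash
python3 -m handwheel '[[[1,-39,-39.2,7.9,0,0,-16.2],[1,-39,-39.2,7.9,0,0,-16.2],[1,-39,-39.2,7.9,0,0,-16.2],[1,-39,-39.2,7.9,0,0,-16.2],[1,-39,-39.2,7.9,0,0,-16.2],[1,-39,-39.2,7.9,0,0,-16.2],[1,-39,-39.2,7.9,0,0,-16.2],[1,-39,-39.2,7.9,0,0,-16.2],[1,-39,-39.2,7.9,0,0,-16.2],[1,-39,-39.2,7.9,0,0,-16.2]]]'
python3 - <<'E'
from h import *
c=cam("wrist");cv2.imwrite("pics/w1.png",c["frame"]);print(c["hand_eye"].round(3).tolist())
go('b1',[.424,.073,.03],.9)
E
```

```text
time_s: 1.35
eef_pos: [0.4257, 0.0698, 0.1193]
eef_rot: [-0.0, -0.004, 1.0, -0.0]
wrist_force: [-0.3, 0.8, -0.5]
opening: 1.003
grasp_force: 0.0
[[0.0, -0.948, -0.318, 0.082], [1.0, 0.0, -0.0, 0.001], [0.0, -0.318, 0.948, -0.175], [0.0, 0.0, 0.0, 1.0]]
b1 shift [0.04 0.12 8.93]  turn z -0.3
```

View pics/w1.png

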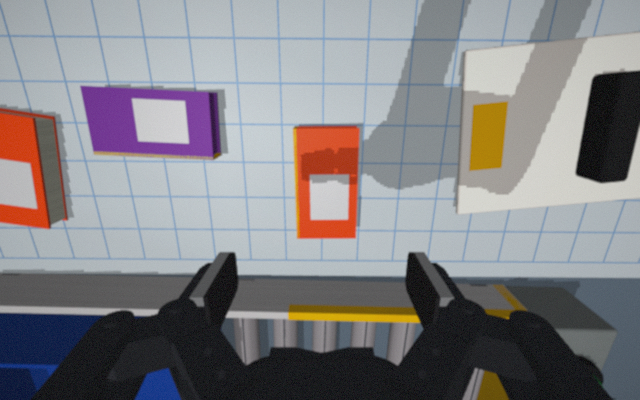

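The book (327,182) lies centred between the fingers at (322), so I descend and grasp.

```bash
python3 -m handwheel '[[[1,0,0.1,8,0,0,0],[1,0,0.1,8,0,0,0],[1,0,0.1,11,0,0,0],[1,0,0.1,11.9,0,0,0],[1,0,0.1,11.9,0,0,0],[0.2,0,0.1,12.0,0,0,0],[-1,0,0.1,12.0,0,0,0],[-1,0,0.1,12.0,0,0,0],[-1,0,0.1,12.0,0,0,0],[-1,0,0.1,12.0,0,0,0]]]'
python3 -m handwheel '[[[-1,0,0,0,0,0,0],[-1,0,0,0,0,0,0],[-1,0,0,-8,0,0,0],[-1,0,0,-17,0,0,0],[-1,0,0,-17,0,0,0],[-1,0,0,-17,0,0,0],[-1,0,0,-17,0,0,0]]]'
python3 - <<'E'
from h import *
go('t',tote(0,.048,.17),-1.3)
c=cam("wrist");cv2.imwrite("pics/w2.png",c["frame"][:,:]);
E
```

```text
time_s: 2.65
eef_pos: [0.4246, 0.0742, -0.0]
eef_rot: [0.0, -0.007, 1.0, -0.0]
wrist_force: [0.6, -0.1, -0.2]
opening: -0.001
grasp_force: 0.0
time_s: 3.52
eef_pos: [0.424, 0.0743, 0.1692]
eef_rot: [-0.0, -0.007, 1.0, 0.0]
wrist_force: [-0.6, -0.2, -0.4]
opening: -0.001
grasp_force: 0.0
t shift [-20.14 -18.74  -0.1 ]  turn z 2.2
```

View pics/w2.png

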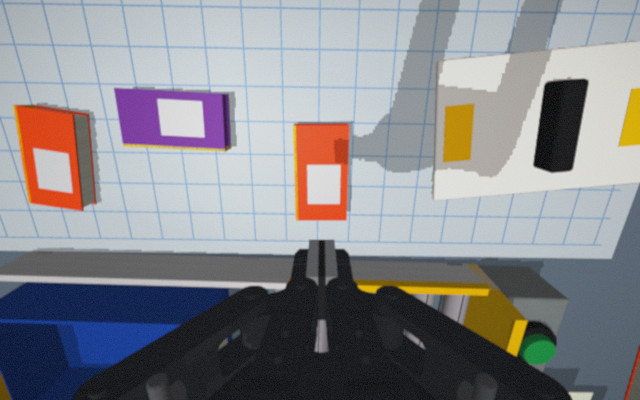

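```bash
python3 - <<'E'
from h import *
c=load("wrist");P=cloud(c);f=c["frame"].astype(int);b,g,r=f[...,0],f[...,1],f[...,2]
m=np.zeros((400,640),bool);m[115:225,285:360]=1
m&=(P[...,2]>.012)&(P[...,2]<.2)
q=P[m];print(cv2.minAreaRect((q[:,:2]*1000).astype(np.float32)),np.percentile(q[:,2],[5,50,95]))
print(c["fx"],c["cx"],c["cy"],P[170,322],P[245,322],P[60,250])
E
```

```text
((426.18865966796875, 74.6281967163086), (109.75556945800781, 60.181339263916016), 0.7661954164505005) [0.02313652 0.02437675 0.02552976]
294.64171446996517 321.31554477574804 195.11172178288714 [0.41991139 0.07589955 0.02464822] [0.41334369 0.07545075 0.21151927] [ 0.30674926 -0.00238989  0.00197602]
```

```bash
python3 - <<'E'
from h import *
c=load("wrist");P=cloud(c)
for v in range(232,300,4): print(v,c["depth"][v,318].round(3),P[v,318].round(3),P[v,330].round(3))
print(c["T"].round(3)[:3,3],pose()[:3,3])
E
```

```text
232 0.377 [0.507 0.072 0.002] [0.507 0.088 0.   ]
236 0.38 [0.513 0.072 0.001] [0.512 0.088 0.002]
240 0.154 [0.413 0.073 0.206] [0.413 0.08  0.206]
244 0.15 [0.414 0.073 0.21 ] [0.413 0.08  0.211]
248 0.145 [0.413 0.073 0.215] [0.413 0.079 0.216]
252 0.141 [0.413 0.074 0.219] [0.413 0.079 0.219]
256 0.138 [0.413 0.074 0.223] [0.413 0.079 0.222]
260 0.135 [0.413 0.074 0.226] [0.413 0.079 0.226]
264 0.131 [0.413 0.074 0.23 ] [0.413 0.079 0.229]
268 0.129 [0.414 0.074 0.232] [0.414 0.079 0.232]
272 0.126 [0.414 0.074 0.235] [0.413 0.079 0.237]
276 0.123 [0.413 0.074 0.239] [0.413 0.079 0.239]
280 0.122 [0.415 0.074 0.24 ] [0.412 0.079 0.243]
284 0.122 [0.416 0.074 0.24 ] [0.412 0.079 0.246]
288 0.123 [0.418 0.074 0.24 ] [0.413 0.078 0.248]
292 0.125 [0.421 0.074 0.239] [0.412 0.078 0.251]
296 0.0 [0.342 0.074 0.344] [0.412 0.078 0.254]
[0.342 0.074 0.344] [0.42342374 0.0743838  0.16849994]
```

The fingers closed above the book. The wrist depth puts the real tips about 37 mm behind the reported TCP, so I go that much lower, watching the force.

```bash
python3 -m handwheel '[[[1,-0.2,0,8,0,0,0],[1,-0.2,0,12,0,0,0],[1,-0.2,0,12,0,0,0],[1,-0.2,0,14,0,0,0],[1,-0.2,0,16,0,0,0],[1,-0.2,0,18,0,0,0],[1,-0.2,0,18.5,0,0,0],[1,-0.2,0,19,0,0,0],[1,-0.2,0,19,0,0,0]]]'
python3 -c "
from h import *
c=cam('wrist');cv2.imwrite('pics/w3.png',c['frame'])
P=cloud(c);d=c['depth'];m=np.zeros((400,640),bool);m[200:330,150:500]=1;m&=(d>.08)&(d<.2)
q=P[m];print(q[:,2].min(),np.percentile(q[:,2],[1,5]))"
```

```text
time_s: 4.7
eef_pos: [0.4271, 0.0743, -0.0194]
eef_rot: [0.0, -0.008, 1.0, -0.0]
wrist_force: [-0.3, -0.6, -0.3]
opening: 1.004
grasp_force: 0.0
-0.0011305260396747008 [-9.37760501e-05  3.45878502e-04]
```

View pics/w3.png

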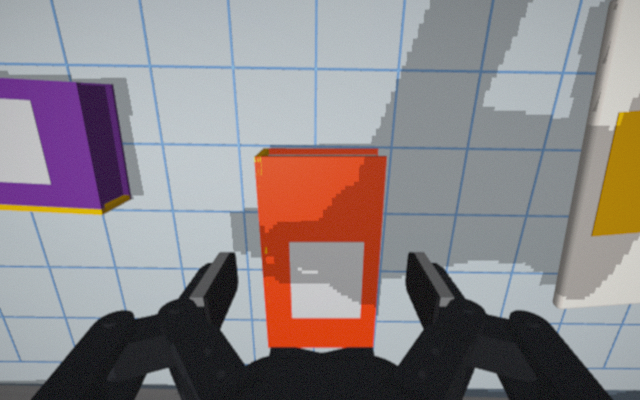

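Fingers straddle the book symmetrically (258–385 between 235 and 410), still above it. Going down another 18 mm.

```bash
python3 -m handwheel '[[[1,0,0,0.8,0,0,0],[1,0,0,1.3,0,0,0],[1,0,0,1.6,0,0,0],[1,0,0,1.8,0,0,0],[1,0,0,1.8,0,0,0]]]'
python3 -m handwheel '[[[-1,0,0,0,0,0,0],[-1,0,0,0,0,0,0],[-1,0,0,0,0,0,0],[-1,0,0,0,0,0,0],[-1,0,0,0,0,0,0]]]'
```

```text
time_s: 5.38
eef_pos: [0.4264, 0.0743, -0.0383]
eef_rot: [-0.0, -0.007, 1.0, 0.0]
wrist_force: [0.1, 0.0, -0.4]
opening: 1.001
grasp_force: 0.0
time_s: 6.0
eef_pos: [0.4274, 0.074, -0.0371]
eef_rot: [0.001, -0.008, 1.0, -0.0]
wrist_force: [-2.7, -2.2, 10.5]
opening: 0.692
grasp_force: 70.8
```

```bash
python3 -m handwheel '[[[-1,0,0,-4,0,0,0],[-1,0,0,-10,0,0,0],[-1,0,0,-16,0,0,0],[-1,0,0,-16,0,0,0],[-1,0,0,-16,0,0,0]]]'
python3 -c "
from h import *
go('t',tote(0,.048,.12),-1.3);go('t',tote(0,.048,.005),-1.3)"
```

```text
time_s: 6.62
eef_pos: [0.4258, 0.0744, 0.1212]
eef_rot: [-0.0, -0.007, 1.0, 0.0]
wrist_force: [0.3, -0.4, -2.0]
opening: 0.689
grasp_force: 66.1
t shift [-19.95 -18.74   0.1 ]  turn z 2.2
t shift [-19.96 -18.74  11.6 ]  turn z 2.2
```

```bash
python3 -m handwheel '[[[-1,-20,-18.7,0,0,0,2.2],[-1,-20,-18.7,0,0,0,2.2],[-1,-20,-18.7,0,0,0,2.2],[-1,-20,-18.7,0,0,0,2.2],[-1,-20,-18.7,0,0,0,2.2],[-1,-20,-18.7,0,0,0,2.2],[-1,-20,-18.7,0,0,0,2.2],[-1,-20,-18.7,0,0,0,2.2]]]'
python3 -c "
from h import *
go('t',tote(0,.048,.005),-1.3)
c=cam('wrist');cv2.imwrite('pics/w4.png',c['frame'])"
```

```text
time_s: 7.62
eef_pos: [0.6281, -0.1084, 0.1211]
eef_rot: [-0.001, 0.011, 1.0, 0.0]
wrist_force: [0.8, 0.2, -1.2]
opening: 0.692
grasp_force: 65.9
t shift [-0.02 -0.17 11.61]  turn z 0.0
```

View pics/w4.png

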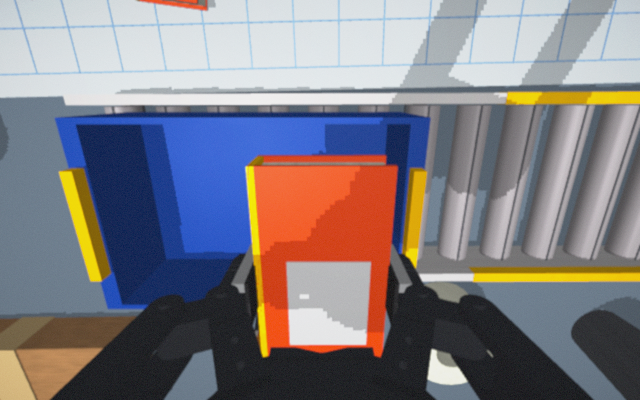

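The book is held above the +y half of the tote. The inner wall is at about column 405 and the snap strip at 418, so there is room. Lowering and releasing with a limited opening.

```bash
python3 -m handwheel '[[[-1,0,-0.2,5,0,0,0],[-1,0,-0.2,9,0,0,0],[-1,0,-0.2,10.5,0,0,0],[-1,0,-0.2,11.3,0,0,0],[-1,0,-0.2,11.6,0,0,0],[-1,0,-0.2,11.6,0,0,0]]]'
python3 -m handwheel '[[[0.6,0,0,0,0,0,0],[0.6,0,0,0,0,0,0],[0.6,0,0,0,0,0,0],[0.6,0,0,-4,0,0,0],[0.6,0,0,-9,0,0,0],[1,0,0,-14,0,0,0],[1,0,0,-16,0,0,0],[1,0,0,-16,0,0,0]]]'
python3 -c "
from h import *
go('b2',[.412,-.227,.12],-8.5)"
```

```text
time_s: 8.43
eef_pos: [0.63, -0.1119, 0.0069]
eef_rot: [0.001, 0.012, 1.0, -0.0]
wrist_force: [0.8, -1.0, -3.1]
opening: 0.692
grasp_force: 66.4
time_s: 9.43
eef_pos: [0.63, -0.1117, 0.1671]
eef_rot: [0.001, 0.012, 1.0, -0.0]
wrist_force: [0.6, 1.4, 0.3]
opening: 1.002
grasp_force: 0.0
b2 shift [ 21.54 -12.03   4.67]  turn z 7.2
```

```bash
python3 -m handwheel '[[[1,21.5,-12,4.7,0,0,7.2],[1,21.5,-12,4.7,0,0,7.2],[1,21.5,-12,4.7,0,0,7.2],[1,21.5,-12,4.7,0,0,7.2],[1,21.5,-12,4.7,0,0,7.2],[1,21.5,-12,4.7,0,0,7.2],[1,21.5,-12,4.7,0,0,7.2]]]'
cat >> h.py <<'E'
def book(near):
    c=cam("wrist");P=cloud(c);f=c["frame"].astype(int);b,g,r=f[...,0],f[...,1],f[...,2]
    m=(P[...,2]>.015)&(P[...,2]<.035)&(np.hypot(P[...,0]-near[0],P[...,1]-near[1])<.085)&(c["depth"]>0)
    n,l,s,_=cv2.connectedComponentsWithStats(m.astype(np.uint8));m=l==1+s[1:,4].argmax()
    (x,y),(w,h),a=cv2.minAreaRect((P[m][:,:2]*1000).astype(np.float32))
    if h>w: a-=90;w,h=h,w
    print("book",round(x,1),round(y,1),round(w),round(h),round(a,1));return [x/1000,y/1000],a
E
python3 -c "
from h import *
p,a=book([.412,-.227]);go('b2',[*p,-.035],a)
cv2.imwrite('pics/w5.png',load('wrist')['frame'])"
```

```text
time_s: 10.3
eef_pos: [0.4122, -0.226, 0.1185]
eef_rot: [-0.0, 0.074, 0.997, 0.0]
wrist_force: [-0.8, 0.6, 0.7]
opening: 0.999
grasp_force: 0.0
book 414.5 -225.3 110 60 -8.5
b2 shift [-0.2   0.09 15.37]  turn z 0.1
```

```bash
python3 -m handwheel '[[[1,-0.2,0.1,6,0,0,0],[1,-0.2,0.1,11,0,0,0],[1,-0.2,0.1,13.5,0,0,0],[1,-0.2,0.1,15,0,0,0],[1,-0.2,0.1,15.3,0,0,0],[1,-0.2,0.1,15.3,0,0,0],[-1,-0.2,0.1,15.3,0,0,0],[-1,-0.2,0.1,15.3,0,0,0],[-1,-0.2,0.1,15.3,0,0,0],[-1,-0.2,0.1,15.3,0,0,0]]]'
python3 -m handwheel '[[[-1,0,0,0,0,0,0],[-1,0,0,-4,0,0,0],[-1,0,0,-10,0,0,0],[-1,0,0,-15.5,0,0,0],[-1,0,0,-15.5,0,0,0],[-1,0,0,-15.5,0,0,0]]]'
python3 -c "
from h import *
go('t',tote(0,-.048,.12),-1.3)"
```

```text
time_s: 11.6
eef_pos: [0.4145, -0.2266, -0.0328]
eef_rot: [0.001, 0.075, 0.997, -0.001]
wrist_force: [-0.8, 1.0, 5.7]
opening: 0.685
grasp_force: 65.1
time_s: 12.35
eef_pos: [0.4132, -0.2256, 0.1206]
eef_rot: [-0.0, 0.075, 0.997, 0.0]
wrist_force: [0.2, -0.9, -1.2]
opening: 0.688
grasp_force: 65.4
t shift [-20.74   5.1    0.06]  turn z -7.2
```

```bash
python3 -m handwheel '[[[-1,-20.7,5.1,0,0,0,-7.2],[-1,-20.7,5.1,0,0,0,-7.2],[-1,-20.7,5.1,0,0,0,-7.2],[-1,-20.7,5.1,0,0,0,-7.2],[-1,-20.7,5.1,0,0,0,-7.2],[-1,-20.7,5.1,0,0,0,-7.2],[-1,-20.7,5.1,0,0,0,-7.2]]]'
python3 -c "
from h import *
go('t',tote(0,-.048,.007),-1.3)
c=cam('wrist');cv2.imwrite('pics/w6.png',c['frame'])"
```

```text
time_s: 13.22
eef_pos: [0.6244, -0.2063, 0.1201]
eef_rot: [-0.001, 0.012, 1.0, 0.0]
wrist_force: [0.9, -0.7, -0.6]
opening: 0.692
grasp_force: 65.3
t shift [-0.16  0.03 11.31]  turn z -0.1
```

View pics/w6.png

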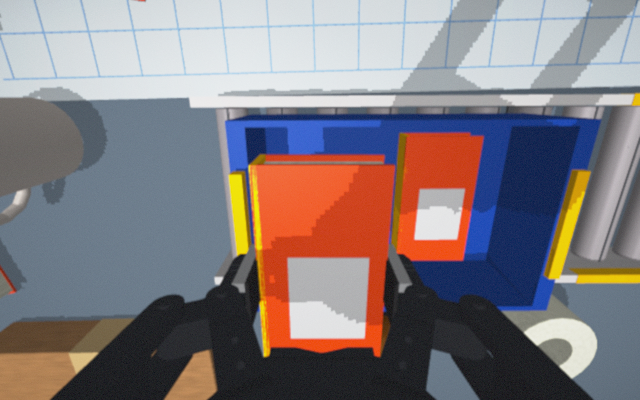

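Book 1 lies in the tote at (438,195), perhaps a little close to the middle, and the held book is at (323,255). I measure before lowering.

```bash
cat >> h.py <<'E'
def inv(p,c=(.627,-.158),yaw=-1.3):
    a=np.radians(-yaw);d=np.array(p[:2])-c;return (np.array([[np.cos(a),-np.sin(a)],[np.sin(a),np.cos(a)]])@d*1000).round(1)
E
python3 - <<'E'
from h import *
c=load("wrist");P=cloud(c);u=np.mgrid[0:400,0:640][1]
m=(P[...,2]>.055)&(P[...,2]<.07)&(u>394)&(u<500);
(x,y),wh,a=cv2.minAreaRect((P[m][:,:2]*1000).astype(np.float32));print("b1",x,y,wh,a,inv([x/1e3,y/1e3]))
f=c["frame"].astype(int);b,r=f[...,0],f[...,2]
m=(P[...,2]>.1)&(P[...,2]<.125)&(u>400);q=P[m];print("tote ymax,xmin",np.percentile(q[:,1],99.5),q[:,0].min())
m=(P[...,2]>.1)&(P[...,2]<.125)&(u<246);q=P[m];print("tote ymin,xmin",np.percentile(q[:,1],1),np.percentile(q[:,0],1))
for v in(150,180):
  for uu in range(470,600,8): print(uu,(P[v,uu]*1000).round(),end=";")
  print()
E
```

```text
b1 622.2896118164062 -95.86174011230469 (163.65740966796875, 95.30699157714844) 4.082002639770508 [-6.1 62. ]
tote ymax,xmin -0.030678643730608055 0.5578323101383442
tote ymin,xmin -0.26408962681651627 0.5558952659617238
470 [586. -87.  63.];478 [586. -81.  63.];486 [590. -61.  40.];494 [591. -54.  39.];502 [591. -46.  38.];510 [590. -43.  44.];518 [588. -43.  54.];526 [587. -42.  63.];534 [585. -43.  72.];542 [584. -43.  81.];550 [583. -42.  87.];558 [581. -44.  97.];566 [580. -42. 101.];574 [579. -42. 107.];582 [580. -36. 106.];590 [580. -32. 107.];598 [601.  74.  -0.];
470 [610. -84.  64.];478 [617. -64.  39.];486 [618. -57.  40.];494 [618. -49.  39.];502 [618. -43.  41.];510 [614. -44.  52.];518 [612. -44.  62.];526 [610. -42.  70.];534 [607. -43.  79.];542 [605. -43.  87.];550 [603. -43.  94.];558 [601. -44. 102.];566 [599. -43. 107.];574 [598. -41. 111.];582 [598. -37. 113.];590 [631.  73.   1.];598 [625.  61.  22.];
```

The tote has rolled 10 mm towards +y, and its centre is now at y −0.1475. Adjusting to it.

```bash
python3 -m handwheel '[[[-1,-0.3,1.1,0,0,0,0],[-1,-0.3,1.1,5,0,0,0],[-1,-0.3,1.1,9,0,0,0],[-1,-0.3,1.1,10.5,0,0,0],[-1,-0.3,1.1,11.1,0,0,0],[-1,-0.3,1.1,11.3,0,0,0],[-1,-0.3,1.1,11.3,0,0,0]]]'
python3 -m handwheel '[[[0.52,0,0,0,0,0,0],[0.52,0,0,0,0,0,0],[0.52,0,0,0,0,0,0],[0.52,0,0,-3,0,0,0],[0.52,0,0,-7,0,0,0],[0.52,0,0,-12,0,0,0],[1,0,0,-16,0,0,0],[1,0,0,-16,0,0,0]]]'
python3 -c "
from h import *
go('b3',[.402,-.376,.12],-8.9)"
```

```text
time_s: 14.15
eef_pos: [0.63, -0.1955, 0.0091]
eef_rot: [0.001, 0.012, 1.0, -0.0]
wrist_force: [-0.4, 1.7, -1.9]
opening: 0.689
grasp_force: 67.0
time_s: 15.15
eef_pos: [0.6318, -0.1971, 0.1732]
eef_rot: [0.004, 0.012, 1.0, -0.002]
wrist_force: [0.2, -0.0, 0.2]
opening: 0.996
grasp_force: 0.0
b3 shift [ 22.59 -18.4    5.22]  turn z 7.5
```

```bash
python3 -m handwheel '[[[1,22.6,-18.4,5.2,0,0,7.5],[1,22.6,-18.4,5.2,0,0,7.5],[1,22.6,-18.4,5.2,0,0,7.5],[1,22.6,-18.4,5.2,0,0,7.5],[1,22.6,-18.4,5.2,0,0,7.5],[1,22.6,-18.4,5.2,0,0,7.5],[1,22.6,-18.4,5.2,0,0,7.5]]]'
python3 -c "
from h import *
p,a=book([.402,-.376]);go('b3',[*p,-.034],a)
c=cam('top');cv2.imwrite('pics/t2.png',cv2.resize(c['frame'][100:310,170:490],None,fx=2.2,fy=2.2))"
```

```text
time_s: 16.02
eef_pos: [0.3988, -0.3737, 0.1153]
eef_rot: [-0.0, 0.078, 0.997, 0.0]
wrist_force: [-0.1, -0.9, -0.7]
opening: 1.002
grasp_force: 0.0
book 402.7 -374.6 110 60 -8.9
b3 shift [-0.35 -0.07 14.96]  turn z 0.1
```

View pics/t2.png

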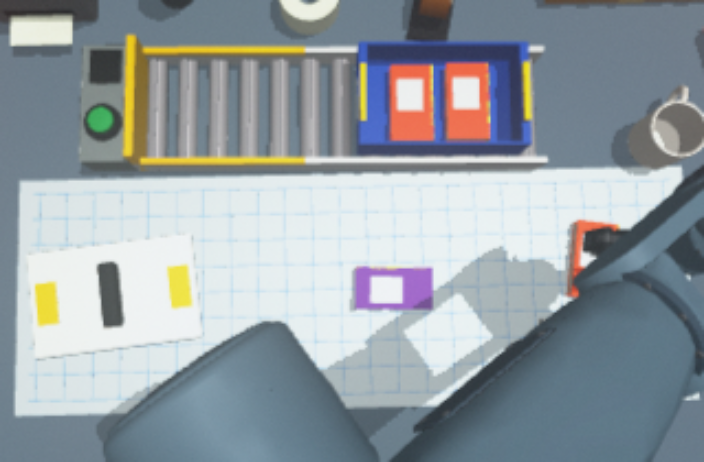

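Both books lie flat in the tote, at (411,102) and (467,100) in the crop. Grasping book 3.

```bash
python3 -m handwheel '[[[1,-0.35,-0.1,6,0,0,0],[1,-0.35,-0.1,11,0,0,0],[1,-0.35,-0.1,13.5,0,0,0],[1,-0.35,-0.1,14.7,0,0,0],[1,-0.35,-0.1,14.8,0,0,0],[1,-0.35,-0.1,14.8,0,0,0],[-1,-0.35,-0.1,14.8,0,0,0],[-1,-0.35,-0.1,14.8,0,0,0],[-1,-0.35,-0.1,14.8,0,0,0],[-1,-0.35,-0.1,14.8,0,0,0]]]'
python3 -m handwheel '[[[-1,0,0,0,0,0,0],[-1,0,0,-4,0,0,0],[-1,0,0,-10,0,0,0],[-1,0,0,-16,0,0,0],[-1,0,0,-17.5,0,0,0],[-1,0,0,-17.5,0,0,0]]]'
python3 - <<'E'
from h import *
c=load("top");P=cloud(c);u,v=np.mgrid[0:400,0:640][::-1]
X,Y,Z=P[...,0],P[...,1],P[...,2]
for n,lo,hi in(("b1",345,369),("b2",370,396)):
    m=(Z>.055)&(Z<.072)&(u>lo)&(u<hi)&(X>.565)&(X<.69)&(Y<-.055)&(Y>-.245)
    (x,y),wh,a=cv2.minAreaRect((P[m][:,:2]*1000).astype(np.float32));print(n,x,y,wh,a)
f=c["frame"].astype(int);m=(Z>.1)&(Z<.112)&(f[...,0]>f[...,2]+60)&(u>320)&(u<420)&(v<180)
print("tote",cv2.minAreaRect((P[m][:,:2]*1000).astype(np.float32)))
go("t",tote(0,-.043,.14,(.628,-.1475)),-1.3)
E
```

```text
time_s: 17.38
eef_pos: [0.4029, -0.3766, -0.0306]
eef_rot: [0.001, 0.077, 0.997, -0.001]
wrist_force: [0.4, 0.4, 5.2]
opening: 0.686
grasp_force: 65.5
time_s: 18.12
eef_pos: [0.4024, -0.3759, 0.1437]
eef_rot: [0.001, 0.077, 0.997, -0.001]
wrist_force: [-0.1, 0.1, -1.9]
opening: 0.69
grasp_force: 65.5
b1 626.8092651367188 -116.70865631103516 (57.10159683227539, 107.80980682373047) 88.02136993408203
b2 626.5735473632812 -196.42266845703125 (60.38334274291992, 110.9242935180664) 88.1316146850586
tote ((627.9453125, -156.32289123535156), (233.98411560058594, 144.48704528808594), 88.78345489501953)
t shift [-19.34  21.77   0.37]  turn z -7.5
```

```bash
python3 -m handwheel '[[[-1,-19.3,20.9,0.2,0,0,-7.5],[-1,-19.3,20.9,0.2,0,0,-7.5],[-1,-19.3,20.9,0.2,0,0,-7.5],[-1,-19.3,20.9,0.2,0,0,-7.5],[-1,-19.3,20.9,0.2,0,0,-7.5],[-1,-19.3,20.9,0.2,0,0,-7.5],[-1,-19.3,20.9,0.2,0,0,-7.5],[-1,-19.3,20.9,0.2,0,0,-7.5]]]'
python3 - <<'E'
from h import *
c=cam('wrist');P=cloud(c);u=np.mgrid[0:400,0:640][1];Z=P[...,2]
for s,m in(("ymax",u>400),("ymin",u<246)):
    q=P[m&(Z>.1)&(Z<.125)&(P[...,0]>.54)];print(s,np.percentile(q[:,1],[.5,99.5]),np.percentile(q[:,0],.5))
go("t",[.628,-.197,.0345],-1.3)
E
```

```text
time_s: 19.12
eef_pos: [0.6237, -0.1995, 0.1398]
eef_rot: [-0.001, 0.013, 1.0, 0.0]
wrist_force: [0.2, 0.7, -1.6]
opening: 0.689
grasp_force: 65.3
ymax [-0.13977446 -0.03717172] 0.5599658800275914
ymin [-0.27083548 -0.25066514] 0.5559584131627378
t shift [-0.41  0.27 10.58]  turn z -0.1
```

```bash
python3 -m handwheel '[[[-1,-0.4,0.3,5,0,0,0],[-1,-0.4,0.3,8,0,0,0],[-1,-0.4,0.3,10,0,0,0],[-1,-0.4,0.3,10.5,0,0,0],[-1,-0.4,0.3,10.5,0,0,0],[-1,-0.4,0.3,10.5,0,0,0]]]'
python3 -m handwheel '[[[0.55,0,0,0,0,0,0],[0.55,0,0,0,0,0,0],[0.55,0,0,0,0,0,0],[0.55,0,0,-3,0,0,0],[0.55,0,0,-8,0,0,0],[0.55,0,0,-13,0,0,0],[0.55,0,0,-15,0,0,0],[1,0,0,-15,0,0,0]]]'
python3 - <<'E'
from h import *
go("lid",[.366,.314,.14],6.5)
E
```

```text
time_s: 19.92
eef_pos: [0.6302, -0.1963, 0.0376]
eef_rot: [0.001, 0.012, 1.0, -0.001]
wrist_force: [-0.1, 0.9, -1.1]
opening: 0.689
grasp_force: 65.3
time_s: 20.92
eef_pos: [0.6299, -0.1961, 0.1873]
eef_rot: [0.001, 0.012, 1.0, -0.001]
wrist_force: [0.1, 1.3, -0.1]
opening: 0.956
grasp_force: 0.0
lid shift [27.59 50.38  4.59]  turn z -7.8
```

```bash
python3 -m handwheel '[[[1,27.6,50.4,4.6,0,0,-7.8],[1,27.6,50.4,4.6,0,0,-7.8],[1,27.6,50.4,4.6,0,0,-7.8],[1,27.6,50.4,4.6,0,0,-7.8],[1,27.6,50.4,4.6,0,0,-7.8],[1,27.6,50.4,4.6,0,0,-7.8],[1,27.6,50.4,4.6,0,0,-7.8],[1,27.6,50.4,4.6,0,0,-7.8],[1,27.6,50.4,4.6,0,0,-7.8],[1,27.6,50.4,4.6,0,0,-7.8]]]'
python3 - <<'E'
from h import *
c=cam('wrist');P=cloud(c)
m=(P[...,2]>.042)&(P[...,2]<.065)&(np.hypot(P[...,0]-.366,P[...,1]-.314)<.08)
(x,y),wh,a=cv2.minAreaRect((P[m][:,:2]*1000).astype(np.float32));print(x,y,wh,a,np.median(P[m][:,2]))
w,h=wh;a=a if w>h else a-90
go("lid",[x/1e3,y/1e3,0],a)
c=cam('top');P=cloud(c);u,v=np.mgrid[0:400,0:640][::-1];Z=P[...,2]
f=c["frame"].astype(int);m=(Z>.1)&(Z<.112)&(f[...,0]>f[...,2]+60)&(u>320)&(u<420)&(v<180)
print("tote",cv2.minAreaRect((P[m][:,:2]*1000).astype(np.float32)))
cv2.imwrite('pics/t3.png',cv2.resize(c['frame'][100:310,170:490],None,fx=2.2,fy=2.2))
E
```

```text
time_s: 22.18
eef_pos: [0.361, 0.3162, 0.137]
eef_rot: [-0.003, -0.059, 0.998, -0.001]
wrist_force: [0.0, -0.2, 0.3]
opening: 0.999
grasp_force: 0.0
368.0664367675781 316.234619140625 (89.93959045410156, 24.081382751464844) 6.208639144897461 0.05200823512897618
lid shift [-0.71 -0.05 13.73]  turn z 0.5
tote ((628.1022338867188, -156.76925659179688), (233.99386596679688, 144.13294982910156), 88.44293212890625)
```

View pics/t3.png

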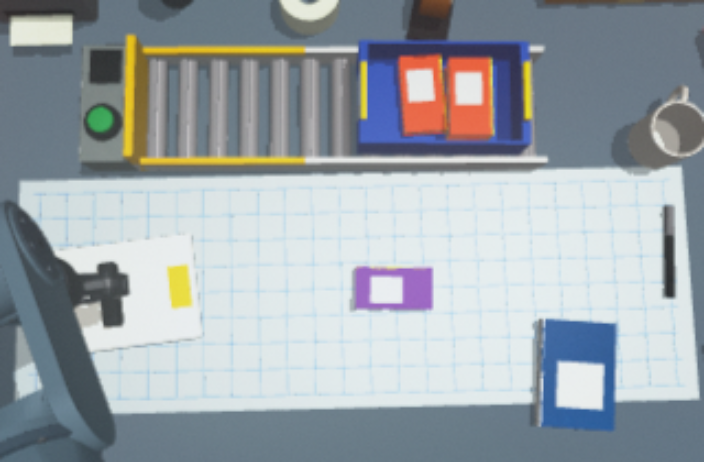

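The third book is on top of book 2, and book 1 at (421,95) has turned a few degrees. Checking that they lie flat.

```bash
python3 - <<'E'
from h import *
P=cloud(load("top"))
for n,cx in(("b1",421),("b3",469)):
    for dx,dy in((-14,-33),(14,-33),(-14,33),(14,33),(0,0)):
        u=170+(cx+dx)/2.2;v=100+(96+dy)/2.2;print(n,(P[round(v),round(u)]*1000).round())
E
```

```text
b1 [ 683. -112.   63.]
b1 [ 682. -153.   61.]
b1 [ 586. -109.   64.]
b1 [ 586. -149.   63.]
b1 [ 634. -129.   64.]
b3 [ 674. -178.   85.]
b3 [ 673. -217.   87.]
b3 [ 579. -173.   88.]
b3 [ 579. -213.   84.]
b3 [ 625. -193.   90.]
```

```bash
python3 -m handwheel '[[[1,-0.7,0,6,0,0,0.5],[1,-0.7,0,11,0,0,0.5],[1,-0.7,0,13.5,0,0,0.5],[1,-0.7,0,14.4,0,0,0.5],[1,-0.7,0,14.5,0,0,0.5],[-1,-0.7,0,14.5,0,0,0.5],[-1,-0.7,0,14.5,0,0,0.5],[-1,-0.7,0,14.5,0,0,0.5],[-1,-0.7,0,14.5,0,0,0.5],[-1,-0.7,0,14.5,0,0,0.5]]]'
python3 -m handwheel '[[[-1,0,0,0,0,0,0],[-1,0,0,-3,0,0,0],[-1,0,0,-8,0,0,0],[-1,0,0,-14,0,0,0],[-1,0,0,-19,0,0,0],[-1,0,0,-19,0,0,0],[-1,0,0,-19,0,0,0]]]'
python3 -c "
from h import *
go('t',[.628,-.157,.18],-1.4)"
```

```text
time_s: 23.52
eef_pos: [0.3725, 0.3158, -0.0043]
eef_rot: [0.001, -0.052, 0.999, 0.0]
wrist_force: [-0.6, 0.6, 6.2]
opening: 0.268
grasp_force: 61.0
time_s: 24.4
eef_pos: [0.371, 0.315, 0.1835]
eef_rot: [-0.001, -0.052, 0.999, -0.0]
wrist_force: [-0.2, 0.1, -2.5]
opening: 0.266
grasp_force: 59.9
t shift [-20.66 -49.61   0.35]  turn z 7.4
```

```bash
python3 -m handwheel '[[[-1,-21,-49.6,0.3,0,0,7.4],[-1,-21,-49.6,0.3,0,0,7.4],[-1,-21,-49.6,0.3,0,0,7.4],[-1,-21,-49.6,0.3,0,0,7.4],[-1,-21,-49.6,0.3,0,0,7.4],[-1,-21,-49.6,0.3,0,0,7.4],[-1,-21,-49.6,0.3,0,0,7.4],[-1,-21,-49.6,0.3,0,0,7.4],[-1,-21,-49.6,0.3,0,0,7.4],[-1,-21,-49.6,0.3,0,0,7.4]]]'
python3 -m handwheel '[[[-1,0,0,0,0,0,0],[-1,0,0,0,0,0,0]]]'
python3 - <<'E'
from h import *
c=cam('wrist');P=cloud(c);Z=P[...,2];z0=pose()[2,3]
m=(np.abs(Z-z0-.026)<.007)&(c["depth"]>0)&(np.abs(P[...,0]-.63)<.12)
q=P[m];print("plate",cv2.minAreaRect((q[:,:2]*1000).astype(np.float32)),np.median(q[:,2]))
m=(Z>.098)&(Z<.113)&(np.abs(P[...,0]-.63)<.09)&(P[...,1]>-.3)&(P[...,1]<0);q=P[m];print("rim",len(q),q.min(0) if len(q) else 0,q.max(0) if len(q) else 0)
print(pose().round(3))
cv2.imwrite('pics/w7.png',np.hstack([cv2.resize(c['frame'],(400,250)),cv2.resize(cam('top')['frame'][100:200,300:460],(400,250))]))
go('t',[.6315,-.157,.12],-1.4)
E
```

```text
time_s: 25.65
eef_pos: [0.6312, -0.1585, 0.1777]
eef_rot: [-0.003, 0.014, 1.0, 0.001]
wrist_force: [0.6, 0.1, -2.8]
opening: 0.267
grasp_force: 60.2
time_s: 25.9
eef_pos: [0.6314, -0.1545, 0.1809]
eef_rot: [-0.001, 0.012, 1.0, 0.001]
wrist_force: [0.6, 1.3, -2.3]
opening: 0.267
grasp_force: 60.2
plate ((627.742431640625, -153.37217712402344), (239.06532287597656, 150.83396911621094), 88.67074584960938) 0.20748645634323462
rim 0 0 0
[[-1.     0.024 -0.001  0.632]
 [ 0.024  1.     0.001 -0.155]
 [ 0.001  0.001 -1.     0.181]
 [ 0.     0.     0.     1.   ]]
t shift [ 0.03 -0.22  6.17]  turn z 0.0
```

View pics/w7.png

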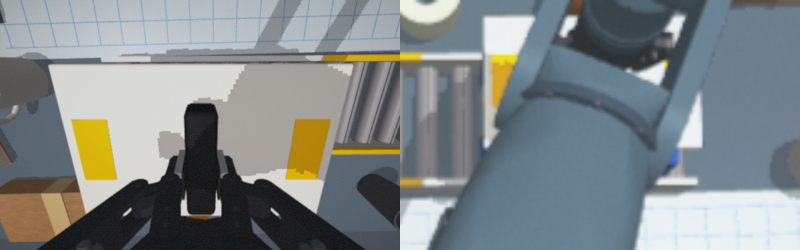

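The lid is held level over the tote (plate centre (.628,−.153), tote (.628,−.157)). Correcting by −3.4 mm and lowering.

```bash
python3 -m handwheel '[[[-1,0,-0.3,0,0,0,0],[-1,0,-0.3,4,0,0,0],[-1,0,-0.3,6,0,0,0],[-1,0,-0.3,7,0,0,0],[-1,0,-0.3,7.7,0,0,0],[-1,0,-0.3,8.0,0,0,0],[-1,0,-0.3,8.0,0,0,0]]]'
python3 -m handwheel '[[[-1,0,0,0.2,0,0,0],[-1,0,0,0.3,0,0,0],[-1,0,0,0.3,0,0,0]]]'
```

```text
time_s: 26.88
eef_pos: [0.6326, -0.1593, 0.1025]
eef_rot: [0.0, 0.013, 1.0, -0.0]
wrist_force: [-0.3, -0.9, -2.5]
opening: 0.268
grasp_force: 60.1
time_s: 27.25
eef_pos: [0.6322, -0.1591, 0.0989]
eef_rot: [0.0, 0.013, 1.0, -0.0]
wrist_force: [-0.2, -0.4, -2.6]
opening: 0.268
grasp_force: 60.1
```

```bash
python3 -m handwheel '[[[-1,0,0,0.1,0,0,0],[-1,0,0,0.2,0,0,0],[-1,0,0,0.2,0,0,0]]]'
python3 -m handwheel '[[[0.5,0,0,0,0,0,0],[0.5,0,0,0,0,0,0],[0.5,0,0,0,0,0,0],[0.5,0,0,-2,0,0,0],[0.5,0,0,-7,0,0,0],[0.5,0,0,-10,0,0,0],[0,0,0,-10,0,0,0],[0,0,0,-10,0,0,0]]]'
python3 - <<'E'
from h import *
c=cam('wrist');P=cloud(c);Z=P[...,2]
m=(Z>.1)&(Z<.13)&(np.abs(P[...,0]-.63)<.12)&(np.abs(P[...,1]+.157)<.14)
q=P[m];print("plate",cv2.minAreaRect((q[:,:2]*1000).astype(np.float32)),np.median(q[:,2]))
for s in(1,-1):
    k=np.abs(q[:,1]+.157-s*.095)<.01;print(s,np.median(q[k,2]))
go('L',[.63,-.062,.15],-1.3);go('R',[.63,-.252,.15],-1.3)
cv2.imwrite('pics/w8.png',c['frame'])
E
```

```text
time_s: 27.62
eef_pos: [0.6321, -0.1591, 0.0968]
eef_rot: [-0.0, 0.013, 1.0, 0.0]
wrist_force: [0.7, -0.8, -2.5]
opening: 0.265
grasp_force: 60.2
time_s: 28.62
eef_pos: [0.6319, -0.159, 0.1967]
eef_rot: [-0.0, 0.013, 1.0, 0.0]
wrist_force: [0.1, 0.4, 0.5]
opening: 0.497
grasp_force: 0.0
plate ((628.1090698242188, -157.94586181640625), (238.1184844970703, 150.04776000976562), 88.68781280517578) 0.12081714808229305
1 0.11868355851525411
-1 0.12317930671471086
L shift [0.38 9.67 4.58]  turn z -0.1
R shift [-0.1  -9.33  4.57]  turn z -0.1
```

View pics/w8.png

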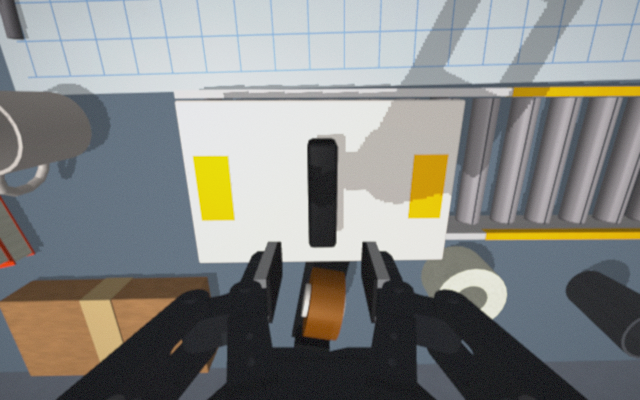

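The lid sits centred on the strips, with yellow patches at (214,188) and (429,186). Pressing the +y end first with shut fingers.

```bash
python3 -m handwheel '[[[-1,0.2,9.6,0,0,0,0],[-1,0.2,9.6,0,0,0,0],[-1,0.2,9.6,4,0,0,0],[-1,0.2,9.6,8,0,0,0],[-1,0.2,9.6,10,0,0,0],[-1,0.2,9.6,10.8,0,0,0],[-1,0.2,9.6,10.8,0,0,0]]]'
python3 -m handwheel '[[[-1,0,0,0.5,0,0,0],[-1,0,0,0.9,0,0,0],[-1,0,0,1.1,0,0,0],[-1,0,0,1.1,0,0,0]]]'
```

```text
time_s: 29.55
eef_pos: [0.6329, -0.0634, 0.0891]
eef_rot: [0.0, 0.013, 1.0, -0.0]
wrist_force: [0.2, -0.1, 0.3]
opening: -0.001
grasp_force: 0.0
time_s: 30.05
eef_pos: [0.6345, -0.0636, 0.0816]
eef_rot: [0.002, 0.013, 1.0, -0.001]
wrist_force: [-5.2, 1.4, 13.2]
opening: -0.003
grasp_force: 6.6
```

```bash
python3 -m handwheel '[[[-1,0,0,0.3,0,0,0],[-1,0,0,0.5,0,0,0],[-1,0,0,0.5,0,0,0],[-1,0,0,0.5,0,0,0]]]'
python3 -m handwheel '[[[-1,0,0,0.3,0,0,0],[-1,0,0,0.5,0,0,0],[-1,0,0,0.5,0,0,0],[-1,0,0,0.5,0,0,0]]]'
```

```text
time_s: 30.55
eef_pos: [0.6351, -0.0641, 0.0813]
eef_rot: [0.003, 0.012, 1.0, -0.001]
wrist_force: [-16.6, 2.6, 39.1]
opening: -0.002
grasp_force: 19.4
time_s: 31.05
eef_pos: [0.6357, -0.0646, 0.0805]
eef_rot: [0.004, 0.012, 1.0, -0.002]
wrist_force: [-27.6, 4.0, 61.9]
opening: -0.003
grasp_force: 31.1
```

```bash
python3 -m handwheel '[[[-1,0,0,-3,0,0,0],[-1,0,0,-9,0,0,0],[-1,0.4,-9.5,-13,0,0,0],[-1,0.4,-9.5,-13,0,0,0],[-1,0.4,-9.5,-13,0,0,0],[-1,0.4,-9.5,-13,0,0,0]]]'
cat >> h.py <<'E'
def lidz():
    c=cam('wrist');P=cloud(c);Z=P[...,2]
    m=(Z>.1)&(Z<.135)&(np.abs(P[...,0]-.63)<.12)&(np.hypot(P[...,0]-.63,P[...,1]-pose()[1,3])<.16)
    n,l,s,_=cv2.connectedComponentsWithStats(m.astype(np.uint8));m=l==1+s[1:,4].argmax()
    q=P[m];(x,y),wh,a=cv2.minAreaRect((q[:,:2]*1000).astype(np.float32));print("plate",x,y,wh,a)
    for t in(.11,.095,.05,-.05,-.095,-.11):
        k=np.abs(q[:,1]-y/1000-t)<.006;print(t,np.median(q[k,2]).round(4))
    for z in(.004,):pass
    return x/1e3,y/1e3
E
python3 -c "
from h import *
x,y=lidz();go('R',[x-.002,y-.095,.089],-1.3)
c=load('wrist');P=cloud(c);print('rail/bench',P[60,300])"
```

```text
time_s: 31.8
eef_pos: [0.6261, -0.1576, 0.1979]
eef_rot: [0.0, 0.013, 1.0, 0.0]
wrist_force: [0.9, 0.5, -0.5]
opening: -0.0
grasp_force: 0.0
plate 628.073486328125 -158.748046875 (237.69744873046875, 150.1027069091797) 88.65852355957031
0.11 0.1135
0.095 0.114
0.05 0.1149
-0.05 0.1174
-0.095 0.1187
-0.11 0.119
R shift [-0.25 -9.68 10.84]  turn z -0.1
rail/bench [ 0.50428326 -0.17821981  0.00177147]
```

+y end is flush (0.1135). Now the −y end.

```bash
python3 -m handwheel '[[[-1,-0.2,-9.6,0,0,0,0],[-1,-0.2,-9.6,0,0,0,0],[-1,-0.2,-9.6,4,0,0,0],[-1,-0.2,-9.6,8,0,0,0],[-1,-0.2,-9.6,10,0,0,0],[-1,-0.2,-9.6,11,0,0,0],[-1,-0.2,-9.6,11,0,0,0]]]'
python3 -m handwheel '[[[-1,0,0,0.5,0,0,0],[-1,0,0,1.0,0,0,0],[-1,0,0,1.4,0,0,0],[-1,0,0,1.4,0,0,0]]]'
python3 -m handwheel '[[[-1,0,0,0.3,0,0,0],[-1,0,0,0.3,0,0,0],[-1,0,0,0.3,0,0,0]]]'
```

```text
time_s: 32.72
eef_pos: [0.6262, -0.2536, 0.0882]
eef_rot: [0.0, 0.012, 1.0, -0.0]
wrist_force: [-0.5, -0.3, 0.5]
opening: -0.001
grasp_force: 0.0
time_s: 33.22
eef_pos: [0.6278, -0.2564, 0.0804]
eef_rot: [0.003, 0.013, 1.0, -0.003]
wrist_force: [-8.4, 1.9, 23.2]
opening: 0.002
grasp_force: 11.6
time_s: 33.6
eef_pos: [0.6283, -0.2577, 0.0801]
eef_rot: [0.003, 0.013, 1.0, -0.004]
wrist_force: [-13.6, 1.7, 34.9]
opening: -0.001
grasp_force: 17.4
```

```bash
python3 -m handwheel '[[[-1,0,0,0.3,0,0,0],[-1,0,0,0.4,0,0,0],[-1,0,0,0.4,0,0,0]]]'
python3 -m handwheel '[[[-1,0,0,-3,0,0,0],[-1,0,0,-9,0,0,0],[-1,0.4,9.5,-13,0,0,0],[-1,0.4,9.5,-13,0,0,0],[-1,0.4,9.5,-13,0,0,0],[-1,0.4,9.5,-13,0,0,0]]]'
python3 -c "
from h import *
x,y=lidz()"
```

```text
time_s: 33.98
eef_pos: [0.629, -0.2595, 0.0796]
eef_rot: [0.004, 0.013, 1.0, -0.005]
wrist_force: [-20.6, 1.1, 49.2]
opening: -0.0
grasp_force: 24.8
time_s: 34.72
eef_pos: [0.6244, -0.1593, 0.1973]
eef_rot: [0.0, 0.012, 1.0, -0.0]
wrist_force: [-0.2, 0.2, -0.7]
opening: 0.001
grasp_force: 0.0
plate 628.0797119140625 -161.26148986816406 (237.81735229492188, 149.81466674804688) 88.47050476074219
0.11 0.1133
0.095 0.1134
0.05 0.1132
-0.05 0.1133
-0.095 0.1135
-0.11 0.1134
```

The lid is flush all round (0.1133 at every station). Going behind the −y end to push.

```bash
python3 -m handwheel '[[[-1,0.0,-17.3,0,0,0,0],[-1,0.0,-17.3,0,0,0,0],[-1,0,-17.3,0,0,0,0],[-1,0,-17.3,0,0,0,0],[-1,0,-17.3,5,0,0,0],[-1,0,-17.3,10,0,0,0],[-1,0,-17.3,14,0,0,0],[-1,0,-17.3,15.9,0,0,0],[-1,0,-17.3,15.9,0,0,0]]]'
python3 -m handwheel '[[[-1,0,1,0,0,0,0],[-1,0,2,0,0,0,0],[-1,0,3,0,0,0,0],[-1,0,4,0,0,0,0],[-1,0,5,0,0,0,0],[-1,0,6.5,0,0,0,0],[-1,0,8,0,0,0,0],[-1,0,9.5,0,0,0,0],[-1,0,11,0,0,0,0]]]'
```

```text
time_s: 35.9
eef_pos: [0.6189, -0.3311, 0.0363]
eef_rot: [-0.001, 0.013, 1.0, 0.001]
wrist_force: [0.3, -0.0, 0.2]
opening: -0.001
grasp_force: 0.0
time_s: 37.02
eef_pos: [0.623, -0.2219, 0.0392]
eef_rot: [0.001, 0.013, 1.0, -0.001]
wrist_force: [-1.9, -3.8, 7.3]
opening: 0.0
grasp_force: 3.9
```

```bash
python3 -m handwheel '[[[-1,0,1.5,0,0,0,0],[-1,0,3,0,0,0,0],[-1,0,4.5,0,0,0,0],[-1,0,6,0,0,0,0],[-1,0,7.5,0,0,0,0],[-1,0,9,0,0,0,0],[-1,0,10.5,0,0,0,0],[-1,0,12,0,0,0,0],[-1,0,13.5,0,0,0,0],[-1,0,15,0,0,0,0]]]'
python3 -m handwheel '[[[-1,0,1.5,0,0,0,0],[-1,0,3,0,0,0,0],[-1,0,4.5,0,0,0,0],[-1,0,6,0,0,0,0],[-1,0,7,0,0,0,0],[-1,0,8,0,0,0,0],[-1,0,8,0,0,0,0]]]'
python3 -c "
from h import *
c=cam('top');cv2.imwrite('pics/t4.png',cv2.resize(c['frame'][100:200,190:430],None,fx=3,fy=3))"
```

```text
time_s: 38.28
eef_pos: [0.626, -0.0716, 0.039]
eef_rot: [-0.0, 0.013, 1.0, -0.0]
wrist_force: [-5.1, -2.5, 8.7]
opening: 0.001
grasp_force: 4.9
time_s: 39.15
eef_pos: [0.6281, 0.0096, 0.0385]
eef_rot: [-0.0, 0.012, 1.0, 0.0]
wrist_force: [-1.2, -0.0, 4.2]
opening: 0.001
grasp_force: 2.0
```

View pics/t4.png

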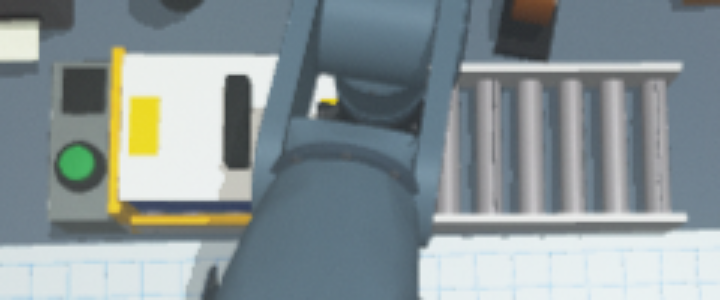

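The tote is almost at the stop (lid edge at column 122, stop at 118). Pushing on gently until the force rises.

```bash
python3 -m handwheel '[[[-1,0,0.6,0,0,0,0],[-1,0,1.2,0,0,0,0],[-1,0,1.5,0,0,0,0],[-1,0,1.5,0,0,0,0]]]'
python3 -m handwheel '[[[-1,0,0.4,0,0,0,0],[-1,0,0.7,0,0,0,0],[-1,0,0.7,0,0,0,0]]]'
```

```text
time_s: 39.7
eef_pos: [0.6307, 0.0181, 0.04]
eef_rot: [0.002, 0.013, 1.0, -0.004]
wrist_force: [-0.3, -19.5, 10.0]
opening: -0.002
grasp_force: 8.9
time_s: 40.08
eef_pos: [0.6325, 0.0199, 0.0409]
eef_rot: [0.003, 0.014, 1.0, -0.007]
wrist_force: [0.7, -35.5, 10.2]
opening: -0.001
grasp_force: 16.5
```

Firm contact with the stop. Backing off and heading to the button.

```bash
python3 -m handwheel '[[[-1,0,-1,0,0,0,0],[-1,0,-3,0,0,0,0],[-1,0,-4,0,0,0,0],[-1,0,-4,-6,0,0,0],[-1,0,-4,-12,0,0,0],[-1,0,-4,-15,0,0,0],[-1,0,-4,-15,0,0,0]]]'
python3 -c "
from h import *
go('btn',[.604,.317,.19])"
```

```text
time_s: 40.95
eef_pos: [0.6296, -0.01, 0.1907]
eef_rot: [0.003, 0.012, 1.0, -0.0]
wrist_force: [0.6, 0.1, 0.2]
opening: -0.003
grasp_force: 0.0
btn shift [3.360e+00 3.263e+01 3.000e-02]
```

```bash
python3 -m handwheel '[[[-1,3.4,32.6,0,0,0,0],[-1,3.4,32.6,0,0,0,0],[-1,3.4,32.6,0,0,0,0],[-1,3.4,32.6,0,0,0,0],[-1,3.4,32.6,0,0,0,0],[-1,3.4,32.6,0,0,0,0],[-1,3.4,32.6,0,0,0,0],[-1,3.4,32.6,0,0,0,0]]]'
python3 - <<'E'
from h import *
c=cam('wrist');P=cloud(c);f=c["frame"].astype(int);b,g,r=f[...,0],f[...,1],f[...,2]
m=(g>r+40)&(g>b+40)&(np.hypot(P[...,0]-.604,P[...,1]-.317)<.03)
q=P[m];(x,y),rad=cv2.minEnclosingCircle((q[:,:2]*1000).astype(np.float32));print(x,y,rad,np.median(q[:,2]))
go('btn',[x/1e3,y/1e3,.06])
t=cam('top');cv2.imwrite('pics/t5.png',cv2.resize(t['frame'][100:200,190:430],None,fx=3,fy=3))
P=cloud(t);u,v=np.mgrid[0:400,0:640][::-1];Z=P[...,2];ff=t['frame'].min(2)
m=(Z>.108)&(Z<.118)&(ff>110)&(u<340)&(u>220)&(v<170);q=P[m];print("lid",cv2.minAreaRect((q[:,:2]*1000).astype(np.float32)))
E
```

```text
time_s: 41.95
eef_pos: [0.6021, 0.315, 0.1867]
eef_rot: [-0.001, 0.013, 1.0, -0.001]
wrist_force: [0.5, -0.6, -0.2]
opening: -0.002
grasp_force: 0.0
608.5603637695312 319.1681213378906 19.19841766357422 0.092101889864002
btn shift [-0.62  0.46 12.71] 
lid ((632.8226318359375, 155.15252685546875), (240.18988037109375, 149.97508239746094), 88.74097442626953)
```

View pics/t5.png

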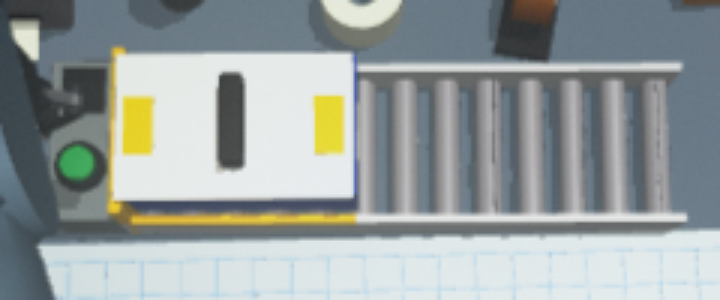

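Closed tote is against the stop (lid edge at column 112, stop at 116). Pressing the button.

```bash
python3 -m handwheel '[[[-1,-0.5,0.4,5,0,0,0],[-1,-0.5,0.4,10,0,0,0],[-1,-0.5,0.4,12.3,0,0,0],[-1,-0.5,0.4,12.7,0,0,0],[-1,-0.5,0.4,12.7,0,0,0]]]'
python3 -m handwheel '[[[-1,0,0,0.4,0,0,0],[-1,0,0,0.8,0,0,0],[-1,0,0,1.2,0,0,0],[-1,0,0,1.2,0,0,0]]]'
```

```text
time_s: 42.68
eef_pos: [0.6083, 0.3201, 0.062]
eef_rot: [0.001, 0.013, 1.0, 0.0]
wrist_force: [0.8, -0.4, 1.0]
opening: 0.005
grasp_force: 0.0
time_s: 43.18
eef_pos: [0.6092, 0.321, 0.0534]
eef_rot: [0.002, 0.012, 1.0, 0.0]
wrist_force: [-5.7, -4.5, 20.0]
opening: -0.003
grasp_force: 10.2
```

```bash
python3 -m handwheel '[[[-1,0,0,0.3,0,0,0],[-1,0,0,0.3,0,0,0],[-1,0,0,0.3,0,0,0],[-1,0,0,0.3,0,0,0]]]'
python3 -m handwheel '[[[-1,0,0,-3,0,0,0],[-1,0,0,-8,0,0,0],[-1,0,0,-14,0,0,0],[-1,10,8,-14,0,0,0],[-1,16,8,-14,0,0,0],[-1,16,8,-14,0,0,0],[-1,16,8,-14,0,0,0]]]'
python3 - <<'E'
from h import *
t=cam('scene');cv2.imwrite('pics/s2.png',t['frame'])
c=cam('top');P=cloud(c);u,v=np.mgrid[0:400,0:640][::-1];Z=P[...,2];f=c['frame']
m=(Z>.106)&(Z<.12)&(f.min(2)>110)&(u<340)&(u>220)&(v<170);q=P[m]
print("lid",cv2.minAreaRect((q[:,:2]*1000).astype(np.float32)))
for t in(.06,.1,.21,.25): print(t,np.median(q[np.abs(q[:,1]-t)<.01,2]))
E
```

```text
time_s: 43.68
eef_pos: [0.6094, 0.3211, 0.0531]
eef_rot: [0.002, 0.012, 1.0, 0.0]
wrist_force: [-12.6, -7.3, 34.2]
opening: 0.004
grasp_force: 17.1
time_s: 44.55
eef_pos: [0.4454, 0.4064, 0.1859]
eef_rot: [-0.001, 0.01, 1.0, 0.0]
wrist_force: [0.7, 0.2, -0.1]
opening: -0.004
grasp_force: 0.0
lid ((633.4025268554688, 157.41648864746094), (238.9217071533203, 150.12435913085938), 88.86277770996094)
0.06 0.11251168068729167
0.1 0.11243079629287256
0.21 0.11243114588338343
0.25 0.11206697882104999
```

View pics/s2.png

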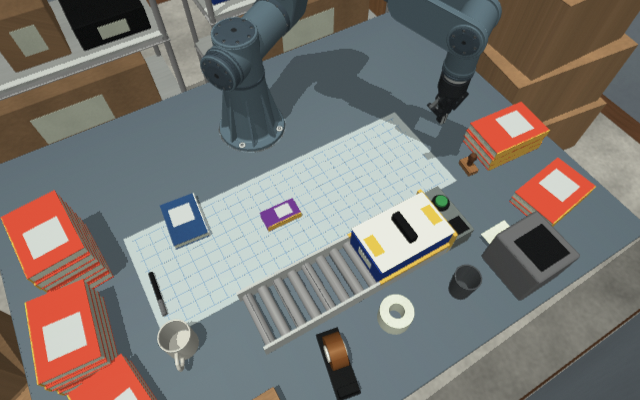

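The closed tote is in the bay at (400,237) with its lid level, the button at (441,202) has been pressed, and the other things are where they were. Handing in.

```bash
python3 -c "
from h import *
print(ctrl.hand_in())"
```

```text
the job is handed in; nothing more can be done
None
```

I packed the three small orange books I found on the bench flat in the tote, pressed the lid flush at both ends, pushed the tote against the end stop, pressed the green button to its stop, and handed the job in at about 45 s (no verdict was returned).

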